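Point out the next two reagents, then call the colleague

ROBOT

A 6-joint arm with a two-finger parallel gripper is mounted at the origin on a cart in front of the work surface, level with it; the furniture and walls round the work are solid. World frame = base frame: x ahead of the robot, y to its left, z up, the work surface at z = 0. Lengths are in mm, angles in rad, forces in N, time in s.
With the tool pointing down it reaches from about 350 to 975 mm from the base axis. Payload 7.1 kg.
Tool frame: the origin (TCP) lies on the front face of the gripper's body, between the roots of the fingers; the fingertips stand 80 mm ahead of it and the grasp point (between the pads) lies 61 mm ahead of it (env.tips_ahead is the distance from the TCP to the fingertips, in mm); z points along the fingers, y is the direction in which the jaws open and shut (so a half turn about z gives the same grasp; the last joint's range is limited). The gripper opens to 88 mm and grips with 3 to 60 N. Pads are 20 mm wide; open, the fingers measure 115 mm over their backs; the gripper's body (75 mm by 178 mm) begins 61 mm behind the grasp point.
Start: joints at [-1.129, 0.423, 1.63, -0, 1.089, -0.019], TCP at [277.93, -559.786, 302.675] pointing down, gripper open.
Joint ranges: [-3, 3], [-0.9, 2.11], [0.09, 2.58], [-1.31, 4.45], [0.11, 2.69], [-2.54, 2.54]. Speed limits (rad/s): [2.39, 2.39, 3.01, 3.14, 3.14, 3.14].

INTERFACE

Orientations are given as a unit quaternion [x, y, z, w].
In Python, from station import env, set_gripper, viewer, workorder gives the robot as it stands. Calls block until the motion is done:
- env.reach(position, orientation): joint-space move of the TCP to a pose.
- env.move_l(position, rot=None, rate=150, f_stop=None): straight line of the TCP; rot=None keeps the orientation; rate is the mean speed in mm/s. With f_stop (N) it stops when the force on the tool has changed by that much, and returns True; else False.
- env.move_joints(angles): joint-space move.
- set_gripper(opening): finger opening in mm; the grip force is fixed at half the most; returns when the fingers have stopped.
- env.hold(seconds).
- env.ik(position, orientation): joint angles nearest the present ones, or None.
- env.read_state(): the state.
- viewer.camera(name): name is "scene" or "top"; returns the picture (384x512x3 uint8, blue, green, red); there is no depth.
- viewer.camera_params(name): a dict with "fx", "fy", "cx", "cy" (pixels), "pose" (4x4, takes a point from camera to world coordinates). Camera axes: x right, y up, looking along -z (the intrinsics and any distortion apply to the point x, -y, -z); pixel columns grow to the right and rows downward; lengths in mm; the calibration is good to about 2 mm. A picture is of the moment at which its call begins. camera_params takes no time and is no camera call.
A pose or a line that the arm cannot do raises env.IKError and nothing moves.
- workorder.sign_off(): hands the job in, once; it reports no verdict.
The state is a dict: "time_s": time; "qpos": joint angles; "dq": joint speeds; "tau": joint torques, N m; "tool_pos": TCP position; "orientation": TCP orientation; "force": force on the tool from outside, world axes, zero at the start; "wrist_torque": the same for the moment, N m; "width": finger opening in mm.
Only numpy, scipy, OpenCV 4.12 (cv2) and the standard library are available. Lean on these libraries where they do the work, as an engineer would, in place of code of your own. Each camera call takes 0.05 s, during which the arm holds its last target. There are 200 camera calls.

TASK

Show a colleague what to take next: hold the gripper's fingertips just over the middle of the amber bottle's black cap, less than 5 cm above it, for about two seconds, then do the same over the orange cap in the blue tube rack. Then press the green button on the grey call box all the way down to send the call, let it come up again and move clear. Do not touch the bottles or the tube rack, do not point at any of the blue caps, and leave everything else standing where it is.

Things in the scene. Friction and masses are not known exactly. Their poses are not given: they have to be found in the camera images.
- bottle_amber: brown glass bottle with a black screw cap, 58 mm diameter, 115 mm high, loose, easily tipped; origin at the centre of its underside, z up
- amber_cap (a point): centre of the top of the black cap (26 mm diameter) of the amber bottle, 115 mm above the worktop
- bottle_clear: clear glass bottle with a blue screw cap and a white label, 67 mm diameter, 145 mm high, loose; origin at the centre of its underside. Not to be pointed at
- clear_cap (a point): centre of the top of the blue cap (31 mm diameter) of the clear bottle, 145 mm above the worktop
- tube_rack: blue rack with three upright 50 ml tubes in a row along its y axis, 40 mm apart: the outer two have blue caps, the middle one an orange cap; 46 (x) x 124 (y) x 111 (z) mm, loose; origin at the centre of its underside
- orange_cap (a point): centre of the top of the orange cap (33 mm diameter) of the middle tube, 111 mm above the worktop
- blue_cap_l (a point): centre of the top of the blue cap (33 mm diameter) at the rack's +y end
- blue_cap_r (a point): centre of the top of the blue cap (33 mm diameter) at the rack's -y end
- call_button_top (a point): centre of the top of the round green push button (34 mm diameter) on the call box, pressed straight down (-z). The call box is a fixed grey case, 76 (x) x 100 (y) x 33 (z) mm; the button stands in a black collar on its lid
- call_button (a joint): travel of the green button in m: 0 = up, 0.006 = fully down; a spring brings it back, fully down takes about 5 N
- beaker: small clear glass beaker, 50 mm diameter, 69 mm high, loose bystander; origin at the centre of its underside
- petri_stack: tan round petri dish with lid, 82 mm diameter, 22 mm high, loose bystander; origin at the centre of its underside
- timer: white digital timer, 47 x 68 x 66 mm, loose bystander; origin at the centre of its underside

How it is judged (in metres and radians):
On the way, in this order (a step that is already met when the one before it is completed fails the run):
1. the fingertips dwell just over the black cap of the amber bottle (horizontal distance between the grasp point and amber_cap below 0.018 m and distance between the grasp point and amber_cap below 0.085 m), for 1.5 s.
2. the fingertips dwell just over the orange cap in the tube rack (horizontal distance between the grasp point and orange_cap below 0.018 m and distance between the grasp point and orange_cap below 0.085 m), for 1.5 s.
3. the green button is pressed down (value of joint call_button above 0.0045 m), for 0.05 s.
At the end, for the whole second after the job is handed in: After pointing for 1.5 s at the black, then the orange cap (grasp point within 18 mm sideways and 85 mm in all of the cap top) and pressing the button at least 4.5 mm, the button is up (under 1.5 mm) and the bottles and rack stand upright; they and the bystanders are within 15 mm of their starts (value of joint call_button below 0.0015 m and distance of each of bottle_amber, bottle_clear, tube_rack, beaker, petri_stack, timer from where it was at the start of the episode below 0.015 m and angle between each of bottle_amber, bottle_clear, tube_rack's own z axis and vertical below 0.1 rad and linear speed of each of bottle_amber, bottle_clear, tube_rack below 0.02 m/s); the robot touches nothing.
It fails at once if the robot touches a bottle or the tube rack (contact force between any of the fingers, the arm and bottle_amber above 0.3 N or contact force between any of the fingers, the arm and bottle_clear above 0.3 N or contact force between any of the fingers, the arm and tube_rack above 0.3 N).
It fails at once if a bottle, the rack, the beaker, the dish or the timer is moved or lifted by more than 15 mm (distance of any of bottle_amber, bottle_clear, tube_rack, beaker, petri_stack, timer from where it was at the start of the episode above 0.015 m).
It fails at once if the fingertips point closely at a blue cap (of the clear bottle or of the rack) ((horizontal distance between the grasp point and clear_cap below 0.015 m and distance between the grasp point and clear_cap below 0.06 m) or (horizontal distance between the grasp point and blue_cap_l below 0.015 m and distance between the grasp point and blue_cap_l below 0.06 m) or (horizontal distance between the grasp point and blue_cap_r below 0.015 m and distance between the grasp point and blue_cap_r below 0.06 m)).
It also fails if it takes over 48 s, if anything falls off the work surface, if the arm or the gripper's body presses on something with over 40 N, if the wrist force passes 120 N, or if a joint passes its speed limit or range.

## Working session

There is one attempt and no reset: what is moved stays moved. The work goes in short steps, each a Python script; the robot and the scene stay as the last script left them, time stands still between calls to the robot, and variables do not carry over. Pictures are saved under pics/ and viewed, about 8 in all and at most 12, crops included, and the job is handed in when it is done.

```bash
mkdir -p pics; python3 - <<'E'
from station import env, viewer
import cv2,numpy as np
for n in("top","scene"):
    cv2.imwrite(f"pics/{n}0.png",cv2.resize(viewer.camera(n),(800,600),interpolation=cv2.INTER_CUBIC))
    p=viewer.camera_params(n);print({k:(np.round(v,3).tolist() if k=="pose" else v) for k,v in p.items()})
s=env.read_state();print(s["time_s"],s["orientation"],env.tips_ahead)
E
```

```text
{'fx': 438.42922325748384, 'fy': 438.42922325748384, 'cx': 261.5263096623665, 'cy': 190.64569979434725, 'pose': [[-0.006, 0.995, -0.103, 412.817], [-1.0, -0.008, -0.015, -69.825], [-0.016, 0.103, 0.995, 1368.552], [0.0, 0.0, 0.0, 1.0]]}
{'fx': 426.2235524654799, 'fy': 426.2235524654799, 'cx': 260.4745094123503, 'cy': 194.18219564386968, 'pose': [[0.838, -0.436, 0.329, 952.957], [0.546, 0.668, -0.506, -693.306], [0.001, 0.603, 0.798, 1133.058], [0.0, 0.0, 0.0, 1.0]]}
0.1 [ 9.73573812e-01  2.28371604e-01 -1.42764616e-04 -6.49988811e-04] 80.0
```

View pics/top0.png

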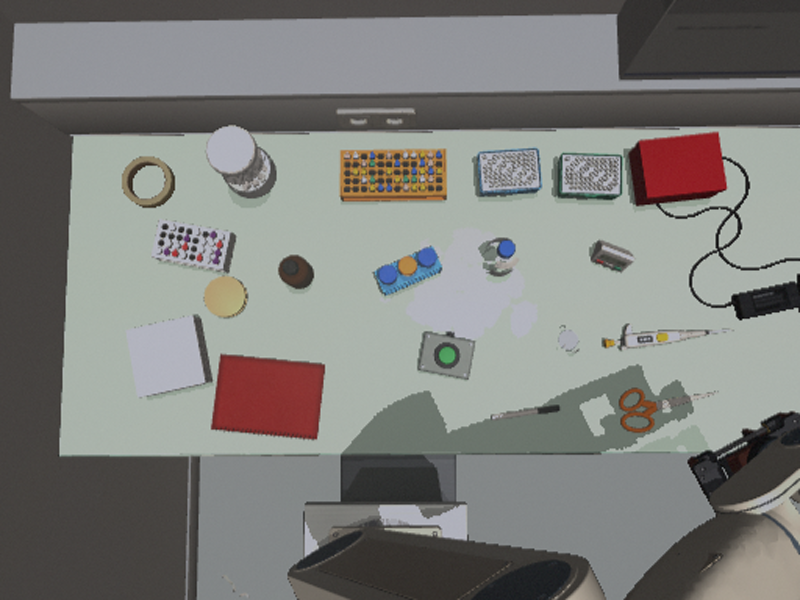

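View pics/scene0.png

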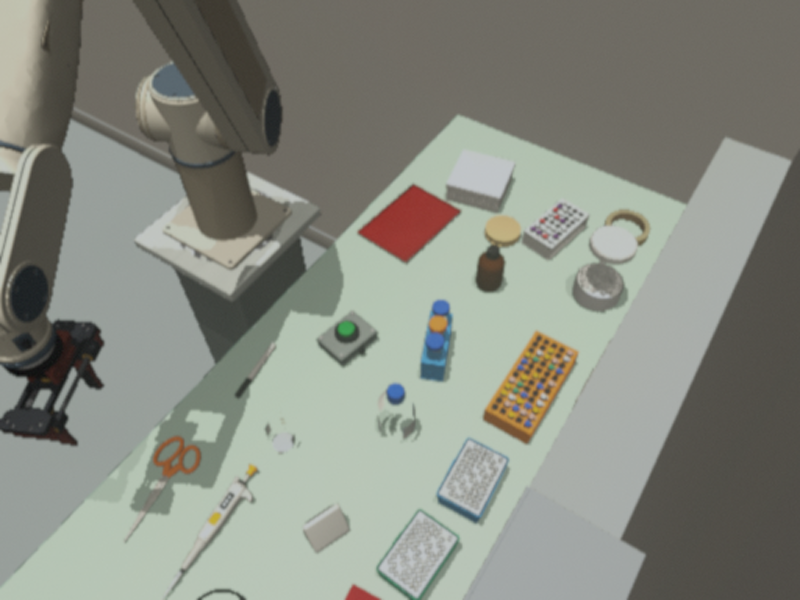

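The top view (800x600) shows the black cap near (289,268), the orange cap near (407,266), the button near (447,355) and the clear bottle's cap near (506,248). In the scene view the black cap is at about (493,252), the orange cap at (438,325) and the button at (347,329). Next I'll enlarge these areas.

```bash
python3 - <<'E'
import cv2,numpy as np
from station import viewer
a=viewer.camera("top")[145:245,170:340]; b=viewer.camera("scene")[145:245,195:335]
A=cv2.resize(a,None,fx=4.5,fy=4.5,interpolation=cv2.INTER_CUBIC); cv2.imwrite("pics/topc.png",A)
B=cv2.resize(b,None,fx=5,fy=5,interpolation=cv2.INTER_CUBIC); cv2.imwrite("pics/scc.png",B)
E
```

```text
(no output)
```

View pics/topc.png

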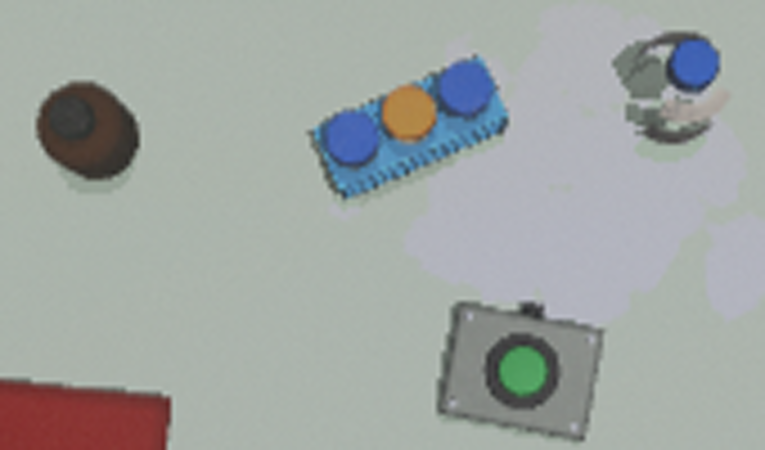

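View pics/scc.png

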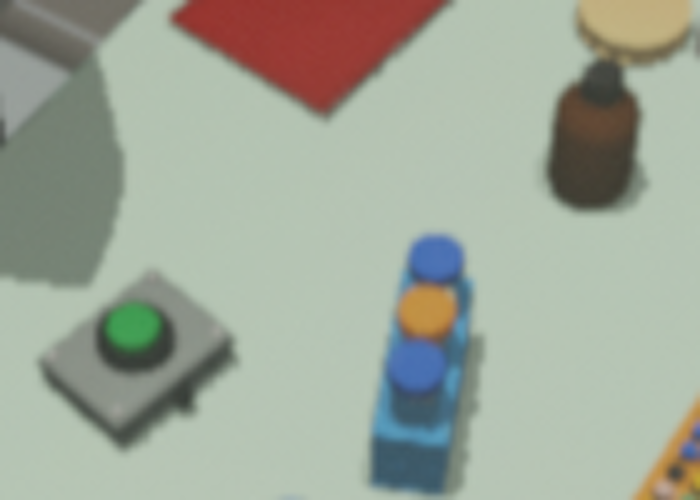

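In the top crop, the black cap is at (71,116), orange at (409,111), blues at (352,136) and (466,87), button at (523,370) and clear cap at (694,63). In the scene crop, black is at (604,72), orange at (428,310), blues at (437,258) and (417,365), and button at (134,326).

```bash
python3 - <<'E'
import numpy as np
from station import env, viewer
def ray(n,uv,off,s):
    p=viewer.camera_params(n);u,v=[(c+.5)/s-.5+o for c,o in zip(uv,off)]
    P=np.array(p["pose"]);d=P[:3,:3]@[(u-p["cx"])/p["fx"],-(v-p["cy"])/p["fy"],-1];return P[:3,3],d/np.linalg.norm(d)
T=dict(black=(71,116,115),orange=(409,111,111),bA=(352,136,111),bB=(466,87,111),button=(523,370,None),clear=(694,63,145))
S=dict(black=(604,72),orange=(428,310),bA=(437,258),bB=(417,365),button=(134,326))
for k,(x,y,z) in T.items():
    o,d=ray("top",(x,y),(170,145),4.5)
    r=[]
    if k in S:
        o2,d2=ray("scene",S[k],(195,145),5)
        A=sum(np.eye(3)-np.outer(e,e) for e in(d,d2));b=sum((np.eye(3)-np.outer(e,e))@q for q,e in((o,d),(o2,d2)))
        X=np.linalg.solve(A,b);zz=z or X[2]
        r=[X.round(1),"scene@z",(o2+d2*(zz-o2[2])/d2[2]).round(1)]
    else: zz=z
    print(k,"top@z",(o+d*(zz-o[2])/d[2]).round(1),*r)
E
```

```text
black top@z [603.9 169.6 115. ] [603.3 169.2 112.8] scene@z [603.2 166.4 115. ]
orange top@z [605.9 -48.  111. ] [605.3 -48.8 108. ] scene@z [605.2 -51.7 111. ]
bA top@z [590.  -11.2 111. ] [589.3 -12.  106.5] scene@z [589.8 -16.1 111. ]
bB top@z [621.2 -84.8 111. ] [620.5 -85.8 108.4] scene@z [620.3 -88.4 111. ]
button top@z [ 440.4 -121.8   50.2] [ 439.4 -122.7   50.2] scene@z [ 438.3 -123.6   50.2]
clear top@z [ 629.6 -227.5  145. ]
```

Both views agree to about 4 mm. The blue caps measure 79.9 mm apart (80 expected) and their midpoint matches the orange cap. The button top is at z of about 50. Next I'll point at the black cap.

```bash
cat > h.py <<'E'
from station import env, set_gripper, viewer, workorder
import numpy as np, cv2
def down(x,y):   # tool down, jaw axis radial
    h=(np.arctan2(y,x)+np.pi/2)/2; return [np.cos(h),np.sin(h),0,0]
def st():
    s=env.read_state(); print(round(s["time_s"],2),np.round(s["tool_pos"],1),np.round(s["force"],1),round(s["width"],1))
def pic(n):
    a=viewer.camera("top")[130:260,150:350];b=viewer.camera("scene")[110:240,180:380]
    cv2.imwrite(n,cv2.resize(np.vstack([a,b]),None,fx=2.3,fy=2.3,interpolation=cv2.INTER_CUBIC))
B=(603.5,168);O=(605.5,-49.5);G=(439.5,-122.5)
E
python3 - <<'E'
from h import *
set_gripper(0);st()
env.reach([*B,310],down(*B));st()
env.move_l([*B,225],rate=80);env.hold(2);st();pic("pics/b.png")
E
```

```text
1.54 [ 277.9 -559.8  302.7] [-0.7  0.   0.3] 0.4
4.35 [603.7 167.2 310. ] [ 0.1  0.  -0.7] 0.4
7.56 [603.5 168.  225. ] [-0.4 -0.9  0.1] 0.3
```

View pics/b.png

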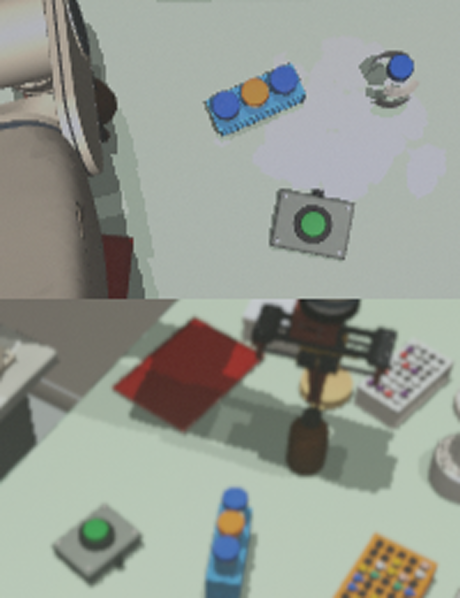

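The scene half shows the closed fingertips at about (316,400), directly over the black cap at (312,412). The bottle, rack and clear bottle haven't moved. Next is the orange cap.

```bash
python3 - <<'E'
from h import *
env.move_l([*B,310],rate=120)
env.reach([*O,310],down(*O));st()
env.move_l([*O,221],rate=80);env.hold(2);st();pic("pics/o.png")
E
```

```text
9.39 [605.5 -48.8 309.6] [-0.4 -0.2 -0.3] 0.5
12.65 [605.5 -49.5 221. ] [-0.4 -0.   0.7] 0.6
```

View pics/o.png

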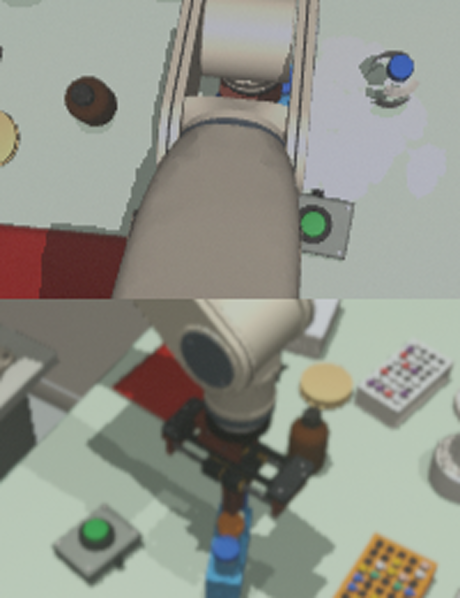

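The fingertips, at about (233,505), are over the orange cap at (230,523), and the amber bottle is still upright in its place. Next I'll press the button.

```bash
python3 - <<'E'
from h import *
env.move_l([*O,310],rate=120)
env.reach([*G,230],down(*G))
env.move_l([*G,138],rate=80);st()
print(env.move_l([*G,120],rate=15,f_stop=14));st();env.hold(0.4);st();pic("pics/g.png")
E
```

```text
15.75 [ 439.8 -122.6  138.4] [-0.8  0.4 -0.2] 0.3
True
16.46 [ 439.7 -122.6  129.2] [-1.   1.2 11.6] 0.7
16.86 [ 439.7 -122.6  129.2] [-1.2  1.   9.5] 0.4
```

View pics/g.png

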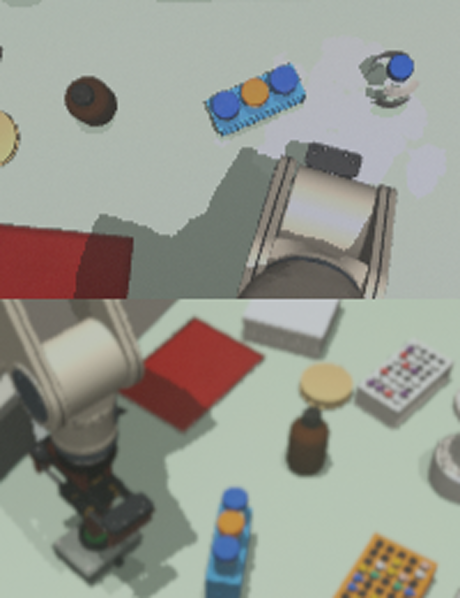

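The tips stopped at z = 49.2 with about 10 N, which is above the 5 N needed for full travel. The picture shows them on the button, but not how far it went down. I'll lift off and press again in small steps to get a force–travel curve.

```bash
python3 - <<'E'
from h import *
env.move_l([*G,138],rate=40);env.hold(.3);st()
for z in np.arange(137,126,-1.):
    stop=env.move_l([*G,z],rate=10,f_stop=25); env.hold(.15); s=env.read_state()
    print(z,round(s["tool_pos"][2],2),np.round(s["force"],1),stop)
    if stop or s["force"][2]>18: break
env.hold(.2)
E
```

```text
17.63 [ 439.3 -122.5  137.8] [ 1.  0. -1.] 0.6
137.0 136.98 [ 0.7  0.  -0.4] False
136.0 136.0 [ 0.4 -1.  -0.9] False
135.0 135.08 [0.2 0.1 1.8] False
134.0 134.03 [0.4 0.7 2.4] False
133.0 133.05 [ 1.  -1.2  3.1] False
132.0 132.05 [ 1.  -1.   2.4] False
131.0 131.04 [1.9 0.1 4.3] False
130.0 130.04 [ 1.2 -0.9  4.6] False
129.0 129.26 [1.1 0.1 9.3] False
128.0 129.02 [-1.6  0.5 21.8] False
```

The curve is clear: contact at TCP z of about 135.2, a spring rising to about 5 N at 129.5, then a hard stop at 129.1. That is about 6 mm, the full travel. Now I'll release, back off and check.

```bash
python3 - <<'E'
from h import *
env.move_l([*G,300],rate=100)
env.reach([277.9,-559.8,302.7],down(277.9,-559.8));env.hold(.5);st();pic("pics/e.png")
E
```

```text
25.9 [ 278.  -559.7  302.7] [ 0.1 -0.2 -1.3] 0.3
```

View pics/e.png

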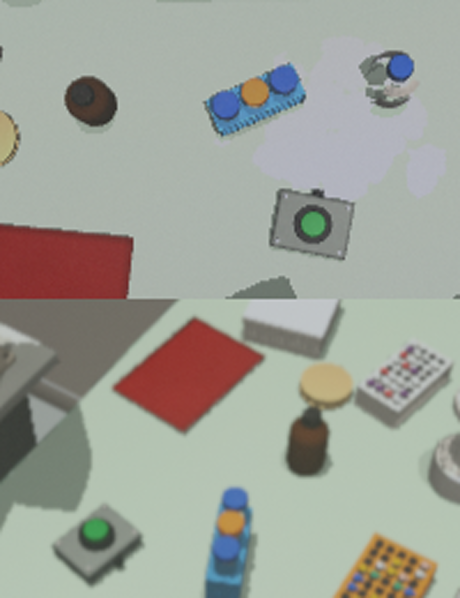

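The button is up, at (313,224) in the top half and (96,530) in the scene half. The bottles and rack are at the same pixels as before, and the arm is clear.

```bash
python3 -c "from station import workorder;workorder.sign_off()"
```

```text
the job is handed in; nothing more can be done
```

I pointed at the black cap, then the orange cap, pressed the green button all the way down, let it come up, and moved the arm clear. The job is handed in at about 26 s on the robot's clock; sign-off gives no verdict.

- **Pointing:** I held the closed fingertips about 30 mm above each cap for 2 s. Pictures showed them over the right cap both times. The two cameras placed each cap top within about 4 mm of each other.
- **Button:** I pressed it twice because the first press stopped on force at about 10 N and the picture couldn't show how far it had gone. The second press, in 1 mm steps, showed about 6 mm of travel, the spring reaching about 5 N, then a hard stop. The first press had stopped at nearly the same height, so it was very likely full as well.
- **Final checks:** The last picture showed the button up, and the bottles and rack upright where they started. The arm was back at its start position. The petri dish was in view and looked unmoved. The beaker and timer were outside that picture, but the arm didn't go low near them.
- **Disagreement:** Contact with the button came at z of about 55 mm, while the cameras put its top at about 50 mm. The two-camera heights for the caps also read 2–4.5 mm low, so I relied on the force readings for the press.

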